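Count washed steel balls into the scale pan with the one-ball spoon

TASK

Scoop both washed steel balls out of the rinse tray one at a time with the ball spoon and tip each into the scale's pan; they must not be touched with the fingers. In its rack only the spoon's neck can be reached, so first lift it out, set it down flat on the rubber mat and let go of it, then take it by the handle. At the end lay the spoon flat and right way up, wholly on the mat, and leave the rollers in their lanes and everything else where it stands.

Things in the scene. Friction and masses are not known exactly. Their poses are not given: they have to be found in the camera images.
- tray: Fixed aluminium rinse tray, 98 (x) by 169 (y) by 38 mm high, open on top. Origin: centre of its underside. Floor 12 mm above the bench. Three dividers along x, 3 mm thick, make four lanes, each 38 mm wide and 90 mm long inside, centred at y = -61.5, -20.5, 20.5, 61.5 mm. Dividers, side walls and the end wall (inner face x = +45 mm) rise 26 mm above the floor.
- lip (a point): Top middle of the tray's low lip at tray x = -47 mm, the end towards the robot: 4 mm thick and only 8 mm above the tray's floor. The spoon reaches over it into a lane; a hand does not fit into the lanes.
- spoon: Loose rigid ball spoon, 206 mm long, about 120 g. Origin: on its underside, below the middle of the pocket; x points to the tips, z up when right way up. Head 31 mm wide, x = -14 to +16 mm: side cheeks 14 mm high, x = -14 to +8 mm, back wall 18 mm high with inner face x = -12 mm, open in front. Lies level on head and foot. Centre of mass near x = -110 mm. Starts level in the rack.
- pocket (a point): Where a seated ball's centre lies: spoon x = 0, y = 0, z = 9.3 mm. The pocket's floor is two tines, z = 0 to 2 mm, 19 mm apart (y = +-9.5 to +-13.5 mm), x = -13 to +16 mm. Slid along a floor they pass under a ball, one to either side of where it stands; lifted, they carry it. It can roll along x and out of the open front unless the tips are tilted up.
- neck (a point): Middle of the spoon's steel neck, spoon x = -45, z = 18 mm. The neck is a bar x = -14 to -72 mm, 10 mm wide, z = 12 to 24 mm.
- handle (a point): Middle of the spoon's wooden handle, spoon x = -125, z = 19 mm. The handle is a bar x = -72 to -190 mm, 14 mm wide, z = 12 to 26 mm.
- heel (a point): Underside of the foot at the handle's end: spoon x = -184, y = 0, z = 0 mm. The foot is 12 mm long, 22 mm wide and joins the handle above it.
- rack: Fixed grey spoon rack, base plate 220 by 50 by 10 mm, x = -112 to +108 mm. Origin under the base. The spoon lies on the base, its x along the rack's x, its origin at about rack x = +84 mm; rack x points roughly towards the robot. Walls y = +-14 to +-22 mm, x = -110 to 0 mm, 50 mm high, flank the handle: only neck and head can be gripped. Open top: lifts straight out.
- mat: Fixed black rubber mat, 90 (x) by 280 (y) by 3 mm thick. Origin: centre of its underside. Clear of other things.
- scale: Fixed grey counting scale, box 165 (x) by 150 (y) by 42 mm high, carrying a round steel pan. Origin: centre of its underside. It stands to the left or the right of the tray, with the rack on the other side.
- pan (a point): Centre of the pan's inner floor, 58 mm above the bench. Pan: inner radius 41 mm at the floor, outer radius 52 mm at the rim, rim 22 mm above this point.
- ball0: Loose polished steel ball, 24 mm in diameter, 56 g, in one of the tray's lanes (see its centre point; the body's axes turn as it rolls).
- ball0_center (a point): Centre of ball0. In the spoon a ball stays put with the tips tilted up about 14 degrees and rolls out of the front with the tips tilted down about 24 degrees.
- roller0: Loose steel roller standing upright in one of the other lanes: a cylinder 24 mm in diameter, 22 mm high. Origin: centre of its underside. It stays where it is.
- ball1: Loose polished steel ball, 24 mm in diameter, 56 g, in one of the tray's lanes (see its centre point; the body's axes turn as it rolls).
- ball1_center (a point): Centre of ball1. In the spoon a ball stays put with the tips tilted up about 14 degrees and rolls out of the front with the tips tilted down about 24 degrees.
- roller1: Loose steel roller standing upright in one of the other lanes: a cylinder 24 mm in diameter, 22 mm high. Origin: centre of its underside. It stays where it is.
- spray: Loose spray can, 56 mm in diameter, 150 mm high, behind the tray. Origin under its centre. Stays put.
- oil: Loose oil bottle, 60 mm in diameter, 120 mm high, behind the tray. Origin under its centre. Stays put.
- tape: Loose roll of tape lying flat, 90 mm in diameter, 24 mm high, behind the tray. Origin under its centre. Stays put.
- spanner: Loose open-ended spanner lying flat, 160 mm long, near the robot's base. Stays put.
- cap: Loose black plastic cap, 44 mm in diameter, 35 mm high, near the robot's base. Stays put.
- bush: Loose flanged brass bush, 40 mm in diameter, 30 mm high, at the left of the bench. Stays put.

How it is judged:
By the outcome, as a careful person would: the job done as asked, in the order asked, and still so for the second after the job is handed in, with the robot touching nothing.
It also fails if it takes over 72 s, if anything falls off the work surface, if the arm or the gripper's body presses on something with over 40 N, if the wrist force passes 120 N, or if a joint passes its speed limit or range.

ROBOT

A 7-joint arm with a two-finger parallel gripper is mounted at the origin on the work surface. World frame = base frame: x ahead of the robot, y to its left, z up, the work surface at z = 0. Lengths are in m, angles in rad, forces in N, time in s.
With the tool pointing down it reaches from about 0.425 to 0.925 m from the base axis. Payload 6.8 kg.
Tool frame: the origin (TCP) lies midway between the tips of the shut fingers; the grasp point (between the pads) lies 19 mm behind it; z points along the fingers, y is the line along which they close (so a half turn about z gives the same grasp; the last joint's range is limited). The gripper opens to 85 mm and grips with 20 to 120 N. Pads are 22 mm wide; open, the fingers measure 114 mm over their backs; the gripper's body (76 mm by 85 mm) begins 54 mm behind the grasp point. The pads swing forward as they close: fully open they stand 13 mm farther back than shut.
Start: joints at [-1.306, 0.477, 0.022, 1.555, -0.011, 1.109, -0.083], TCP at [0.246, 0.629, 0.231] pointing down, gripper open.
Joint ranges: [-2.96, 2.96], [-0.34, 2.1], [-1.41, 1.46], [0.24, 2.44], [-1.37, 4.51], [0.17, 1.92], [-2.96, 2.96]. Speed limits (rad/s): [2.39, 2.39, 3.14, 3.14, 3.14, 3.14, 3.14].

INTERFACE

Orientations are given as a unit quaternion [w, x, y, z].
In Python, from cell import env, kinematics, monitor, cams, spot_in, mark_of gives the robot as it stands. Calls block until the motion is done:
- env.reach(position, orientation): joint-space move of the TCP to a pose.
- env.movel(position, velocity=0.15, rot=None, stop_force=None): straight line of the TCP; rot=None keeps the orientation; velocity is the mean speed in m/s. With stop_force (N) it stops when the force on the tool has changed by that much, and returns True; else False.
- env.goto_joints(angles): joint-space move.
- env.grip(opening, f_grip=None): finger opening in m; f_grip is the grip in N (None keeps the last); returns when the fingers have stopped.
- env.dwell(seconds).
- kinematics.inverse_kinematics(position, orientation): joint angles nearest the present ones, or None.
- monitor.get_state(): the state.
- cams.camera(name): name is "scene" or "side" or "wrist"; returns (picture, depth): 420x560x3 uint8, blue, green, red; 420x560 float32, m along the optical axis (not along the pixel's ray), 0 where there is no reading.
- cams.calibration(name): a dict with "fx", "fy", "cx", "cy" (pixels), "k1" (the pictures are not rectified: a ray, as slopes to the right and down, at radius r is drawn at 1 + k1 r^2 times it, then the intrinsics apply), "rvec" (rotation vector, rad) and "tvec" (3), from world to camera coordinates, as OpenCV has them. Camera axes: x right, y down, z forward; pixel columns grow to the right and rows downward; lengths in m; the calibration is good to about 2 mm. A picture is of the moment at which its call begins: read the wrist's pose just before it. calibration takes no time and is no camera call; for the wrist camera it gives the pose at the moment of the call.
A pose or a line that the arm cannot do raises env.PlanningError and nothing moves.
- env.job_done(): hands the job in; it is judged then, once.
Trained networks look in the newest picture that a camera, given by its name, has taken for a name from the list of things; names that differ only in an ending like _2 or _b are one class to them, and where a whole thing is asked for, a point or a joint stands for the part that bears it (a point fixed in the world has none). Each returns a list of dicts, best first, with "score" (0 to 1); they miss things now and then, are a little off and sometimes report something else, mostly with a low value. They report only what shows in the picture. A call takes as long as a camera call.
- spot_in(query, camera): "at" ([x, y, z] in m, in the coordinates of the camera as it stood for that picture, good to about 4 mm: the middle of the surface that is visible of it).
- mark_of(query, camera): "at" ([x, y, z] in m, in the coordinates of the camera as it stood for that picture, good to about 4 mm: a listed point, or the origin of a listed thing).
The state is a dict: "time": time; "qpos": joint angles; "joint_velocities": joint speeds; "joint_torque": joint torques, N m; "tcp_pos": TCP position; "orientation": TCP orientation; "force": force on the tool from outside, world axes, zero at the start; "torque": the same for the moment, N m; "opening": finger opening in m; "gripper_force": force on a finger pad.
Only numpy, scipy, OpenCV 4.12 (cv2) and the standard library are available. Lean on these libraries where they do the work, as an engineer would, in place of code of your own. Each camera call takes 0.05 s, during which the arm holds its last target. There are 200 camera calls.

## Working session

There is one attempt and no reset: what is moved stays moved. The work goes in short steps, each a Python script; the robot and the scene stay as the last script left them, time stands still between calls to the robot, and variables do not carry over. Pictures are saved under pics/ and viewed, at most 10 in all, crops included, and the job is handed in when it is done.

```bash
ls; mkdir -p pics; cat > h.py <<'E'
import numpy as np, cv2
from scipy.spatial.transform import Rotation as R
from cell import env, kinematics, monitor, cams, spot_in, mark_of
def T(n):
    c=cams.calibration(n); return cv2.Rodrigues(np.array(c['rvec'],float))[0],np.array(c['tvec'],float).ravel(),c
def w(n,p):
    r,t,c=T(n); return r.T@(np.array(p)-t)
def shot(n,f=None):
    im,d=cams.camera(n)
    if f: cv2.imwrite('pics/'+f,im)
    return im,d
def px(n,P):
    r,t,c=T(n); q=r@np.array(P)+t; s=q[:2]/q[2]; s=s*(1+c['k1']*(s@s)); return s*[c['fx'],c['fy']]+[c['cx'],c['cy']]
def marks(n,names,f=mark_of,k=3):
    for q in names:
        print(n,q,[(round(float(a['score']),2),np.round(w(n,a['at']),4).tolist()) for a in f(q,n)[:k]])
def cloud(n,d):
    r,t,c=T(n); v,u=np.mgrid[:d.shape[0],:d.shape[1]]
    x=(u-c['cx'])/c['fx'];y=(v-c['cy'])/c['fy'];a,b=x.copy(),y.copy()
    for _ in range(8):
        s=1+c['k1']*(a*a+b*b);a=x/s;b=y/s
    P=np.stack([a*d,b*d,d],-1)
    return (P-t)@r
E
python3 - <<'E'
from h import *
print(monitor.get_state())
for n in ['scene','side']:
    shot(n,n+'0.png')
    r,t,c=T(n); print(n,-r.T@t,c['fx'],r[2])
    marks(n,['tray','lip','pocket','neck','handle','heel','rack','mat','scale','pan','ball0_center','ball1_center','roller0','roller1'])
E
```

```text
cell.py
pics
{'time': 0.0, 'qpos': array([-1.30607675,  0.4777931 ,  0.02236512,  1.55644824, -0.01148753,
        1.10925775, -0.08307349]), 'joint_velocities': array([-0.00021035,  0.00204425, -0.00070993,  0.00154138, -0.00084446,
        0.00069686,  0.00012911]), 'joint_torque': array([ 3.47558835e-04, -5.96452045e+01,  1.60772469e+00, -2.81194192e+01,
        1.23525076e-02,  9.33622301e-03,  2.16423837e-05]), 'tcp_pos': array([0.24568487, 0.62808174, 0.23033224]), 'orientation': array([-8.82747577e-05,  1.85316702e-01,  9.82678447e-01, -8.84558733e-04]), 'force': array([ 0.33207368, -0.47071167, -0.8332388 ]), 'torque': array([-0.01905254,  0.0301318 ,  0.02564826]), 'gripper_force': 0.0, 'opening': 0.08523376656748845}
scene [ 1.17645983 -0.75580288  1.10919561] 540.4056907758188 [-0.40926469  0.571558   -0.71121295]
scene tray [(0.92, [0.6466, -0.0212, 0.0]), (0.3, [0.7945, -0.0156, -0.0033])]
scene lip [(0.98, [0.5976, -0.0089, 0.0185]), (0.58, [0.6874, 0.038, 0.0191]), (0.29, [0.4754, 0.0295, 0.0026])]
scene pocket [(0.62, [0.4862, -0.2661, 0.0203])]
scene neck [(0.57, [0.
[... 875 characters left out ...]
et [(0.76, [0.4855, -0.2613, 0.0233]), (0.42, [0.6686, -0.0079, 0.028])]
side neck [(0.76, [0.531, -0.273, 0.0281]), (0.52, [0.7877, -0.1609, 0.0046])]
side handle [(0.42, [0.593, -0.0081, 0.0224])]
side heel []
side rack [(0.84, [0.5655, -0.2855, 0.0017])]
side mat [(0.93, [0.4722, 0.0192, -0.0005])]
side scale [(0.98, [0.5963, 0.2796, -0.0006])]
side pan [(0.97, [0.5936, 0.2825, 0.0636])]
side ball0_center [(0.48, [0.682, 0.0313, 0.0233])]
side ball1_center [(0.54, [0.7887, -0.1629, 0.007]), (0.38, [0.6679, -0.0042, 0.026])]
side roller0 [(0.57, [0.6598, -0.0456, 0.0149]), (0.36, [0.6536, -0.0867, 0.0173])]
side roller1 [(0.57, [0.6598, -0.0456, 0.0149]), (0.36, [0.6536, -0.0867, 0.0173])]
```

View pics/scene0.png

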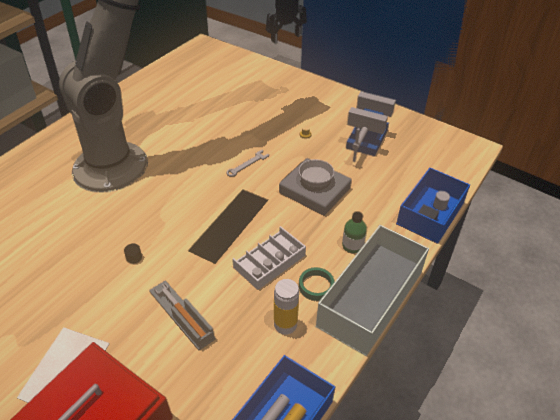

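View pics/side0.png

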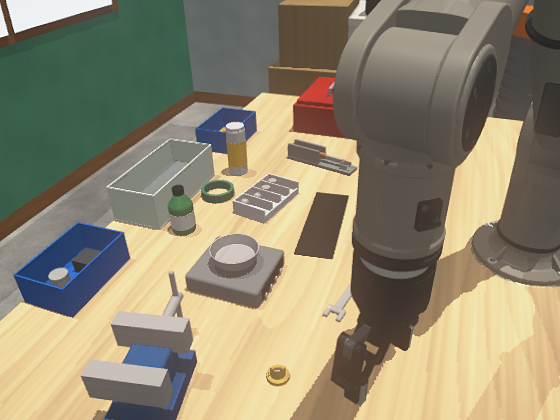

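Scene view: the tray (270,257) has one item per lane, with the rack at (182,315), mat at (228,225) and scale at (315,185). The network detections agree with that. Next I'll refine with the wrist camera.

```bash
cat >> h.py <<'E'
def q(yaw,pitch=0,flip=0):
    "spoon frame (x along yaw, tips up by pitch) -> tool orientation; tool x along -/+ spoon x, z down"
    S=R.from_euler('z',yaw)*R.from_euler('y',-pitch)
    Q=S*(R.from_euler('x',np.pi) if not flip else R.from_euler('y',np.pi))
    a=Q.as_quat(); return [a[3],a[0],a[1],a[2]]
E
python3 - <<'E'
from h import *
yr=np.arctan2(.043,-.18)
for nm,p,y in [('neck',[.529,-.27,.02],yr),('matneck',[.475,.065,.02],np.pi/2),('mathandle',[.475,-.015,.02],np.pi/2),('tray',[.55,0,.03],-.15),('pan',[.5,.2,.13],.5),('look',[.56,-.02,.33],0)]:
  for f in (0,1):
    for pt in ((0,) if nm not in('tray','pan') else (.25,0,-.45,-.6)):
      k=kinematics.inverse_kinematics(p,q(y,pt,f)); print(nm,f,pt,None if k is None else np.round(k,2))
for i,(p,y,f) in enumerate([([.52,0.0,.33],0,1),([.52,-.26,.33],0,1)]):
    env.reach(p,q(y,0,f))
    im,d=shot('wrist','w%d.png'%i); r,t,c=T('wrist'); print(monitor.get_state()['time'],-r.T@t,r[2],np.abs(monitor.get_state()['qpos']))
    np.save('d%d.npy'%i,cloud('wrist',d))
    marks('wrist',['tray','lip','pocket','neck','handle','heel','rack','mat','ball0_center','ball1_center','roller0'],k=2)
E
```

```text
neck 0 0 [ 0.08  0.65  0.39  1.92 -0.4   0.65  2.05]
neck 1 0 [-0.14  0.75  0.71  1.93 -0.72  0.73 -0.81]
matneck 0 0 [-0.54  0.52  0.34  2.18 -0.35  0.49  0.07]
matneck 1 0 [-0.13  0.49 -0.17  2.16  0.17  0.5   2.72]
mathandle 0 0 [-0.4   0.52  0.37  2.2  -0.38  0.49  0.27]
mathandle 1 0 [-0.02  0.49 -0.09  2.17  0.09  0.49  2.96]
tray 0 0.25 [-0.4   0.5   0.29  2.2  -0.29  0.23 -1.6 ]
tray 0 0 [-0.53  0.62  0.54  2.03 -0.53  0.63 -1.35]
tray 0 -0.45 [-0.5   0.89  0.68  1.69 -0.57  1.26 -1.3 ]
tray 0 -0.6 [-0.48  0.99  0.7   1.57 -0.57  1.45 -1.29]
tray 1 0.25 [-0.25  0.48  0.12  2.19  0.09  0.23  1.17]
tray 1 0 [-0.27  0.56  0.21  2.01 -0.2   0.59  1.49]
tray 1 -0.45 [-0.2   0.78  0.21  1.66 -0.24  1.17  1.55]
tray 1 -0.6 [-0.17  0.86  0.19  1.55 -0.23  1.35  1.54]
pan 0 0.25 [-0.93  0.31  0.52  2.19 -0.37  0.46 -1.21]
pan 0 0 [-0.94  0.43  0.57  2.01 -0.32  0.8  -1.26]
pan 0 -0.45 [-0.9   0.7   0.61  1.68 -0.31  1.34 -1.25]
pan 0 -0.6 [-0.89  0.8   0.62  1.58 -0.31  1.5  -1.24]
pan 1 0.25 [-0.53  0.28  0.04  2.16 -0.03  0.45  1.6 ]
pan 1 0 [-0.52  0.38  0.02  1.98 -0.01  0.79  1.5
[... 1149 characters left out ...]
0027])]
wrist lip [(0.57, [0.5941, -0.0033, 0.0211])]
wrist pocket [(0.58, [0.4779, -0.2589, 0.0171]), (0.55, [0.5279, -0.2744, 0.0274])]
wrist neck [(0.76, [0.5286, -0.2694, 0.0275]), (0.66, [0.4831, -0.2615, 0.0083])]
wrist handle [(0.82, [0.603, -0.2905, 0.0256])]
wrist heel [(0.61, [0.6598, -0.3138, 0.0102])]
wrist rack [(0.8, [0.5631, -0.2843, 0.0006])]
wrist mat [(0.7, [0.6402, -0.0247, 0.0031]), (0.6, [0.4676, 0.0245, 0.0035])]
wrist ball0_center [(0.7, [0.6805, 0.0281, 0.0216]), (0.17, [0.5275, -0.2711, 0.0277])]
wrist ball1_center [(0.45, [0.6586, -0.0076, 0.0269]), (0.45, [0.7961, 0.1587, 0.0019])]
wrist roller0 [(0.54, [0.6545, -0.0472, 0.0121]), (0.52, [0.6507, -0.0847, 0.0173])]
```

```bash
python3 - <<'E'
from h import *
for i in (0,1):
    P=np.load('d%d.npy'%i).reshape(-1,3)
    def sel(c,rx,lo,hi): 
        m=(np.hypot(*(P[:,:2]-c).T)<rx)&(P[:,2]>lo)&(P[:,2]<hi); return P[m]
    a=sel([.643,-.02],.105,.028,.045); print('tray',np.round(np.median(a[a[:,2]>.034,2]),4),cv2.minAreaRect(a[:,:2].astype(np.float32)*1000),len(a))
    b=sel([.565,-.284],.125,.04,.06); print('rackwalls z',np.median(b[:,2]),cv2.minAreaRect(b[:,:2].astype(np.float32)*1000))
    s=sel([.527,-.27],.022,.028,.045); print('neck',np.median(s,0),cv2.fitLine(s[:,:2].astype(np.float32),cv2.DIST_HUBER,0,.01,.01).ravel())
    for r in ([.681,.03],[.66,-.004],[.655,-.045],[.652,-.085]):
        g=sel(r,.017,.026,.05); print('item',r,g[:,2].max() if len(g) else 0,np.round(np.median(sel(r,.009,.026,.05),0),4))
    m=sel([.47,.022],.14,.001,.006); 
E
```

```text
tray 0.0376 ((642.3740234375, -18.673118591308594), (169.9995574951172, 97.81966400146484), 77.96661376953125) 2508
rackwalls z 0.04918742787333801 ((618.1160888671875, -294.79412841796875), (46.981605529785156, 112.42438507080078), 75.15473937988281)
neck [ 0.52597097 -0.2710841   0.03360148] [ 0.96281314 -0.27016824  0.5217673  -0.26937065]
item [0.681, 0.03] 0.039712620029291004 [0.6797 0.03   0.0335]
item [0.66, -0.004] 0.03827040930576115 [ 0.6586 -0.0037  0.0335]
item [0.655, -0.045] 0.038450147703722744 [ 0.6554 -0.0453  0.0343]
item [0.652, -0.085] 0.0366749533589084 [ 0.6518 -0.0849  0.0339]
tray 0.0374 ((642.4240112304688, -17.813087463378906), (171.1859588623047, 98.28180694580078), 78.08071899414062) 3130
rackwalls z 0.05017146549064585 ((617.9742431640625, -293.8474426269531), (44.21826934814453, 111.23223114013672), 75.55715942382812)
neck [ 0.52612439 -0.27203955  0.0342762 ] [ 0.96751106 -0.25282878  0.52657175 -0.27157032]
item [0.681, 0.03] 0.039151727390859606 [0.68   0.0295 0.0339]
item [0.66, -0.004] 0.038882361519584754 [ 0.6584 -0.0052  0.0335]
item [0.655, -0.045] 0.039216425153898296 [ 0.6546 -0.0451  0.0345]
item [0.652, -0.085] 0.036008671622392636 [ 0.6513 -0.0849  0.0341]
```

View pics/w0.png

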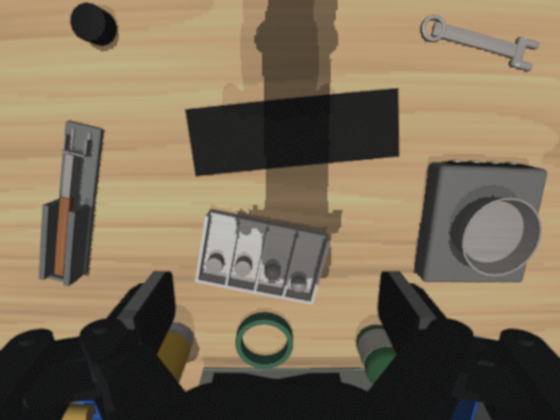

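Wrist view: mat corners near (187,110), (398,90), (400,155), (195,175). The spoon lies in the rack at (70,200), and the tray lanes hold the items at (213,262), (243,265), (272,270) and (298,282), with the two on the right being the balls. Now I'll fit the mat and take the neck.

```bash
python3 - <<'E'
from h import *
im=cv2.imread('pics/w0.png'); C=np.load('d0.npy')
m=(im.max(2)<50)&(np.abs(C[...,2])<.015)&(np.hypot(C[...,0]-.47,C[...,1]-.022)<.17)
n,l,s,_=cv2.connectedComponentsWithStats(m.astype(np.uint8)); k=1+np.argmax(s[1:,4])
p=C[l==k]; print('mat',cv2.minAreaRect(p[:,:2].astype(np.float32)*1000),np.median(p,0))
yaw=np.radians(165.2)
env.grip(.05,80)
env.reach([.527,-.2707,.10],q(yaw,0,0))
print(env.movel([.527,-.2707,.014],.08,stop_force=15))
env.grip(0,80); s=monitor.get_state(); print(s['opening'],s['gripper_force'],s['tcp_pos'],s['force'],s['time'])
if s['opening']>.006:
    env.movel([.527,-.2707,.034],.05); print(monitor.get_state()['force'])
    env.movel([.527,-.2707,.13],.1); s=monitor.get_state(); print(s['opening'],s['force'],s['torque'],s['time'])
    shot('scene','scene1.png');marks('scene',['pocket','neck','handle','heel'])
E
```

```text
mat ((471.95037841796875, 24.97675323486328), (87.88231658935547, 275.26800537109375), 5.552724838256836) [0.47041583 0.02571964 0.00317875]
False
0.007684045503737579 78.86812806129456 [ 0.52725829 -0.27086243  0.01451362] [-0.6785138   1.00170274  6.72378415] 9.2083
[-0.07003475 -0.09597973 -1.41680192]
0.007721929172416124 [ 0.27793788  0.09016216 -1.39597725] [0.07483782 0.12258024 0.03213385] 10.8667
scene pocket [(0.94, [0.4858, -0.2637, 0.1363]), (0.4, [0.6655, -0.3041, 0.1172])]
scene neck [(0.65, [0.531, -0.2691, 0.143])]
scene handle [(0.92, [0.6048, -0.2894, 0.1422]), (0.33, [0.7986, 0.158, -0.0014]), (0.29, [0.3568, 0.2624, -0.0025])]
scene heel [(0.71, [0.667, -0.305, 0.1169]), (0.31, [0.5301, -0.2642, 0.1427])]
```

```bash
python3 - <<'E'
from h import *
y=np.radians(95.55); n=np.array([.4679,.0668])
env.reach([*n,.10],q(y)); print(monitor.get_state()['time'])
env.movel([*n,.025],.12)
print(env.movel([*n,.006],.03,stop_force=6)); s=monitor.get_state(); print(s['tcp_pos'],s['force'])
env.grip(.04); env.dwell(.2)
p=s['tcp_pos'];env.movel([p[0],p[1],.12],.15)
env.reach([.50,.03,.25],q(0,0,0)); print(monitor.get_state()['time'])
im,d=shot('wrist','w2.png'); np.save('d2.npy',cloud('wrist',d))
marks('wrist',['pocket','neck','handle','heel','lip','ball0_center','ball1_center','pan'],k=2)
shot('scene','scene2.png');marks('scene',['pocket','neck','handle','heel'],k=2)
E
```

```text
12.525
True
[0.46774209 0.06695984 0.00747053] [-0.95966808  0.84987564  6.9821484 ]
16.7917
wrist pocket []
wrist neck [(0.76, [0.4665, 0.0714, 0.02]), (0.59, [0.4751, -0.0089, 0.0223])]
wrist handle [(0.96, [0.4716, -0.0115, 0.021])]
wrist heel [(0.95, [0.4806, -0.0708, 0.0073])]
wrist lip [(0.76, [0.5958, -0.0064, 0.0194])]
wrist ball0_center []
wrist ball1_center [(0.69, [0.6617, -0.0026, 0.0261]), (0.45, [0.4692, 0.0247, 0.0025])]
wrist pan [(0.9, [0.5917, 0.283, 0.0567])]
scene pocket [(0.74, [0.4686, 0.1098, 0.0141]), (0.34, [0.653, -0.0852, 0.0122])]
scene neck [(0.66, [0.4722, 0.0693, 0.0216])]
scene handle [(0.58, [0.4794, -0.0126, 0.0198]), (0.43, [0.6859, 0.0375, 0.0197])]
scene heel [(0.62, [0.6548, -0.0519, 0.0172]), (0.61, [0.4856, -0.0697, -0.005])]
```

View pics/w2.png

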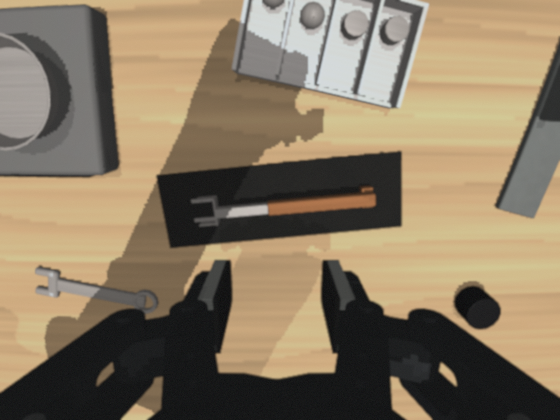

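Wrist view: the spoon is flat on the mat, with its head at (205,210) and its handle around (320,203). The balls are at (312,14) and (272,3). Now I'll refine the handle line and the tray and ball lateral positions.

```bash
python3 - <<'E'
from h import *
P=np.load('d2.npy').reshape(-1,3)
m=(np.abs(P[:,0]-.473)<.04)&(P[:,2]>.016)&(P[:,2]<.04)&(np.abs(P[:,1]-.02)<.13); s=P[m]
v=cv2.fitLine(s[:,:2].astype(np.float32),cv2.DIST_HUBER,0,.01,.01).ravel(); print('spoon',v,np.degrees(np.arctan2(v[1],v[0])),s[:,1].min(),s[:,1].max(),np.percentile(s[:,2],[50,95]))
hs=s[(s[:,1]<.03)&(s[:,1]>-.06)]; print('handle mean',hs.mean(0), np.polyfit(hs[:,1],hs[:,0],1))
a=np.radians(-12); c=np.array([.6424,-.0182]); Rm=np.array([[np.cos(a),np.sin(a)],[-np.sin(a),np.cos(a)]])
for i in (0,1,2):
    P=np.load('d%d.npy'%i).reshape(-1,3); L=(P[:,:2]-c)@Rm.T; z=P[:,2]
    # wall tops: lateral histogram centroid near each wall
    out=[]
    for y0 in (-82.75,-41,0,41,82.75):
        k=(np.abs(L[:,1]*1e3-y0)<5)&(z>.0355)&(z<.045)&(L[:,0]>-.042)&(L[:,0]<.012); out.append((np.round(np.mean(L[k,1])*1e3-y0,1),int(k.sum()), round(np.polyfit(L[k,0],L[k,1],1)[0],3) if k.sum()>20 else 0))
    print('walls dy, n, slope',out)
    for x0,y0 in ((.027,.0615),(.014,.0205),(.018,-.0205),(.023,-.0615)):
        k=(np.abs(L[:,1]-y0)<.0165)&(np.abs(L[:,0]-x0)<.018)&(z>.022)&(z<.0375); Q=np.c_[L[k],z[k]]
        if k.sum()<20: continue
        A=np.c_[2*Q,np.ones(len(Q))]; 
        from scipy.optimize import least_squares
        f=least_squares(lambda t:np.hypot(np.hypot(Q[:,0]-t[0],Q[:,1]-t[1]),Q[:,2]-.024)-.012,[x0,y0],loss='soft_l1',f_scale=.001); print('ball',np.round(f.x*1e3,1),k.sum(),round(f.cost,7))
E
```

```text
spoon [ 0.10013052 -0.9949743   0.47583783 -0.01209485] -84.25331 -0.07711725253606644 0.12100660150012675 [0.028314   0.03021991]
handle mean [ 0.47590971 -0.01499766  0.02809883] [-0.09586654  0.47447194]
walls dy, n, slope [(np.float64(-0.1), 123, np.float64(-0.002)), (np.float64(-0.3), 89, np.float64(-0.0)), (np.float64(-0.3), 87, np.float64(-0.003)), (np.float64(-0.4), 90, np.float64(-0.0)), (np.float64(-1.3), 111, np.float64(-0.031))]
ball [31.  59.8] 317 0.0007294
ball [17.6 18.8] 221 3.9e-05
ball [ 17.4 -22.9] 261 0.0002208
ball [ 21.3 -62.9] 244 0.0001863
walls dy, n, slope [(np.float64(-0.1), 140, np.float64(0.006)), (np.float64(-0.4), 112, np.float64(0.006)), (np.float64(-1.1), 126, np.float64(-0.003)), (np.float64(-1.0), 126, np.float64(0.012)), (np.float64(-1.3), 153, np.float64(-0.0))]
ball [29.1 60. ] 251 0.0005074
ball [17.  18.7] 199 4.59e-05
ball [ 16.9 -23.6] 248 0.0002104
ball [ 20.6 -62.6] 253 0.0001904
walls dy, n, slope [(np.float64(-0.2), 292, np.float64(-0.005)), (np.float64(-0.5), 214, np.float64(-0.005)), (np.float64(-0.7), 207, np.float64(0.001)), (np.float64(-0.9), 191, np.float64(0.019)), (np.float64(-1.0), 273, np.float64(-0.003))]
ball [28.4 58.8] 117 1.75e-05
ball [17.3 18.2] 520 8.57e-05
ball [ 16.9 -23.5] 582 0.0004701
ball [ 21.5 -63. ] 583 0.0004958
```

```bash
cat >> h.py <<'E'
c0=np.array([.6424,-.0182]); A0=np.radians(-12)
G=np.array([-.125,0,.005])      # TCP in spoon frame
def tray(x,y): return c0+np.array([[np.cos(A0),-np.sin(A0)],[np.sin(A0),np.cos(A0)]])@[x,y]
def tp(O,yaw,pitch):
    S=R.from_euler('z',yaw)*R.from_euler('y',-pitch)
    return np.array(O)+S.apply(G)
def mv(xy,z,yaw,pd,v=.1,sf=None):
    return env.movel(tp([*xy,z],yaw,np.radians(pd)),v,rot=q(yaw,np.radians(pd)),stop_force=sf)
PAN=np.array([.5926,.2826]); YP=np.radians(45); DP=np.array([np.cos(YP),np.sin(YP)])
def st(): 
    s=monitor.get_state(); print(round(s['time'],1),np.round(s['tcp_pos'],4),np.round(s['force'],1),round(s['opening'],4)); return s
E
python3 - <<'E'
from h import *
for O,y,p in [([*tray(-.026,.0603),.05],A0,0),([*tray(.027,.0603),.013],A0,0),([*tray(.027,.0603),.018],A0,3),([*tray(.024,.0603),.075],A0,14),([*tray(.024,.0603),.13],A0,14),([*tray(-.026,.0194),.013],A0,0),([*tray(.014,.0194),.13],A0,14),
  ([*(PAN-.025*DP),.13],YP,14),([*(PAN-.025*DP),.095],YP,14),([*(PAN-.025*DP),.08],YP,-32)]:
    k=kinematics.inverse_kinematics(tp(O,y,np.radians(p)),q(y,np.radians(p))); print(p,np.round(tp(O,y,np.radians(p)),3),None if k is None else np.round(k,2))
y=np.radians(95.55); h=np.array([.4755,-.0126])
env.reach([*h,.08],q(y)); env.movel([*h,.008],.08,stop_force=15)
env.grip(0,80); st()
env.movel([*h,.10],.12); st(); env.dwell(.1)
shot('scene'); marks('scene',['pocket','heel'],k=1)
env.reach(tp([*tray(-.026,.0603),.06],A0,0),q(A0)); st()
im,d=shot('wrist','w3.png'); np.save('d3.npy',cloud('wrist',d)); marks('wrist',['pocket','neck'],k=1)
E
```

```text
0 [0.507 0.072 0.055] [-1.02  0.76  1.05  2.12 -0.94  0.84 -1.16]
0 [0.559 0.061 0.018] [-0.87  0.83  0.92  2.02 -0.95  0.81 -1.16]
3 [0.559 0.061 0.016] [-0.9   0.81  0.92  2.06 -0.99  0.74 -1.12]
14 [0.559 0.061 0.05 ] [-1.01  0.71  0.97  2.18 -1.1   0.52 -1.04]
14 [0.559 0.061 0.105] [-1.13  0.68  1.15  2.16 -0.98  0.64 -1.13]
0 [0.499 0.032 0.018] [-0.89  0.77  0.94  2.16 -0.99  0.74 -1.04]
14 [0.54  0.023 0.105] [-1.07  0.62  1.14  2.21 -0.98  0.6  -1.05]
14 [0.488 0.178 0.105] [-1.09  0.42  0.83  2.24 -0.87  0.55 -0.38]
14 [0.488 0.178 0.07 ] [-0.96  0.46  0.67  2.25 -0.96  0.47 -0.3 ]
-32 [0.502 0.192 0.15 ] [-1.09  0.82  0.86  1.64 -0.32  1.45 -0.92]
20.3 [ 0.4759 -0.0125  0.0086] [-1.  -0.1  5.5] 0.0122
21.2 [ 0.475  -0.0124  0.0995] [-0.2  0.1 -1.3] 0.0123
scene pocket [(0.5, [0.4638, 0.107, 0.1035])]
scene heel [(0.74, [0.4862, -0.0693, 0.0857])]
22.9 [0.5071 0.0719 0.065 ] [ 0.1 -0.6 -1. ] 0.0122
wrist pocket []
wrist neck [(0.97, [0.5836, 0.0572, 0.076])]
```

View pics/w3.png

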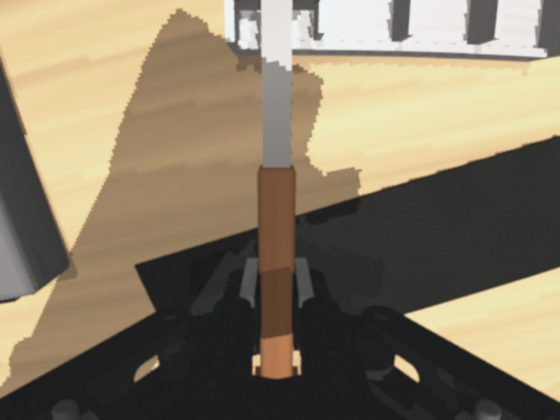

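Wrist view: the spoon is held straight by the handle (277,270), and its head is above the first lane (275,20). Lowering and scooping now.

```bash
cat >> h.py <<'E'
def scoop_in(y,xt):
    mv(tray(-.026,y),.022,A0,0,.08,8); st()
    hit=mv(tray(-.026,y),.009,A0,0,.015,2.5); s=st()
    Oz=s['tcp_pos'][2]-.005; print('floor contact',hit,Oz)
    Oz+=.0007
    mv(tray(-.026,y),Oz,A0,0,.02)
    print('slide stop',mv(tray(xt,y),Oz,A0,0,.05,5)); s=st()
    L=np.array([[np.cos(A0),np.sin(A0)],[-np.sin(A0),np.cos(A0)]])@(tp([0,0,0],A0,0)[:2]*0+s['tcp_pos'][:2]-c0)
    x=L[0]+.125; print('pocket x',x)
    return x,Oz
E
python3 - <<'E'
from h import *
x,Oz=scoop_in(.0603,.0275); print(x,Oz)
shot('scene','scene3.png'); im,d=shot('side','side3.png'); marks('side',['ball0_center','pocket'],k=2); marks('scene',['ball0_center','pocket'],k=2)
a=cv2.imread('pics/scene3.png');b=cv2.imread('pics/side3.png')
P=[*tray(.02,.06),.03]
cr=[cv2.resize(i[max(0,int(u[1])-45):int(u[1])+45,max(0,int(u[0])-60):int(u[0])+60],None,fx=3.3,fy=3.3) for i,u in((a,px('scene',P)),(b,px('side',P)))]
cv2.imwrite('pics/c3.png',np.hstack(cr))
E
```

```text
23.6 [0.5073 0.0719 0.027 ] [-0.1 -1.1 -1.4] 0.0117
24.3 [0.5071 0.0722 0.016 ] [-0.8  0.6  2.8] 0.0125
floor contact True 0.010951571795479897
slide stop False
25.8 [0.5598 0.061  0.0168] [0.7 0.4 1.4] 0.0123
pocket x 0.027779245957496174
0.027779245957496174 0.011651571795479897
side ball0_center [(0.5, [0.685, 0.0284, 0.0232])]
side pocket [(0.58, [0.6821, 0.0364, 0.0239])]
scene ball0_center [(0.47, [0.6879, 0.0405, 0.0224])]
scene pocket [(0.55, [0.6835, 0.0316, 0.0217])]
```

View pics/c3.png

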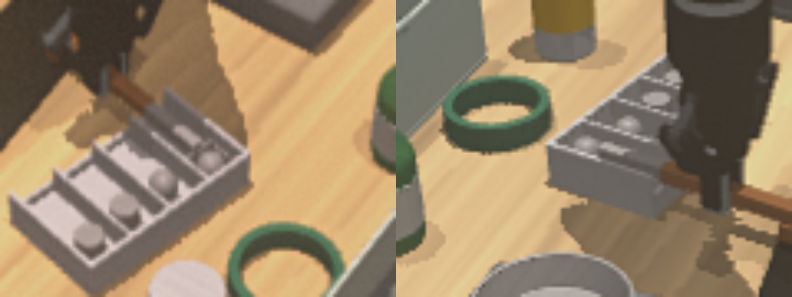

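Both crops show the ball inside the spoon's head, at (210,155) and (585,145). I'll lift and tilt it.

```bash
cat >> h.py <<'E'
def lift(x,y,Oz):
    mv(tray(x,y),Oz+.005,A0,3,.03); st()
    mv(tray(x-.002,y),.075,A0,14,.06); mv(tray(x-.002,y),.13,A0,14,.12); s=st()
def dump(back):
    B=PAN-back*DP
    mv(B,.13,YP,14,.11); mv(B,.095,YP,14,.08); st()
    mv(B,.085,YP,0,.06); mv(B,.080,YP,-33,.06); env.dwell(.4); st()
def check(n,name,P,w_=(60,45),f=3.3):
    i,_=shot(n); u=px(n,P).astype(int); c=i[max(0,u[1]-w_[1]):u[1]+w_[1],max(0,u[0]-w_[0]):u[0]+w_[0]]; return cv2.resize(c,(396,297))
E
python3 - <<'E'
from h import *
s=monitor.get_state(); lift(.0278,.0603,.0117)
P=[*tray(.02,.06),.13]
cv2.imwrite('pics/c4.png',np.hstack([check('scene','',P),check('side','',P)]))
marks('scene',['ball0_center','pocket'],k=3);marks('side',['ball0_center','pocket'],k=3)
E
```

```text
26.4 [0.5581 0.0617 0.0146] [-0.5  0.3 -1.3] 0.0122
27.7 [0.5602 0.061  0.1041] [-0.3  0.5 -1.9] 0.0126
scene ball0_center [(0.59, [0.6812, 0.0422, 0.1343])]
scene pocket [(0.31, [0.6538, -0.0485, 0.0141]), (0.16, [0.3565, 0.2616, -0.0039])]
side ball0_center [(0.52, [0.6754, 0.0337, 0.1345])]
side pocket [(0.6, [0.678, 0.0361, 0.1388]), (0.21, [0.3546, 0.2626, 0.0009])]
```

View pics/c4.png

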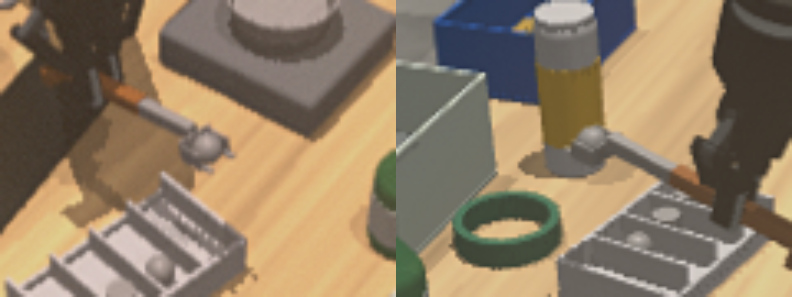

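The ball is seated in the raised spoon at (205,148) and (592,138). Next, the pan.

```bash
python3 - <<'E'
from h import *
dump(.025)
B=PAN-.025*DP
P=[*PAN,.08]
cs=[check('scene','',P),check('side','',P)]
mv(B,.12,YP,-20,.12); mv(B,.13,YP,0,.12); st()
cs2=[check('scene','',P),check('side','',P)]
cv2.imwrite('pics/c5.png',np.vstack([np.hstack(cs),np.hstack(cs2)]))
marks('scene',['ball0_center','ball1_center'],k=3);marks('side',['ball0_center','ball1_center'],k=3)
E
```

```text
30.0 [0.4886 0.178  0.0697] [ 1.2  0.4 -0.7] 0.0123
32.1 [0.5026 0.1928 0.1523] [-0.3  0.2 -1.1] 0.0126
33.1 [0.4863 0.1772 0.1347] [-0.3  0.4 -1.4] 0.0121
scene ball0_center [(0.72, [0.5951, 0.2868, 0.0002]), (0.38, [0.613, 0.3076, 0.0689])]
scene ball1_center [(0.66, [0.6172, 0.3015, 0.0587]), (0.49, [0.6619, -0.0033, 0.0208])]
side ball0_center [(0.47, [0.6549, -0.0883, 0.0157]), (0.41, [0.6134, 0.2956, 0.0673])]
side ball1_center [(0.45, [0.6694, -0.0058, 0.0261])]
```

View pics/c5.png

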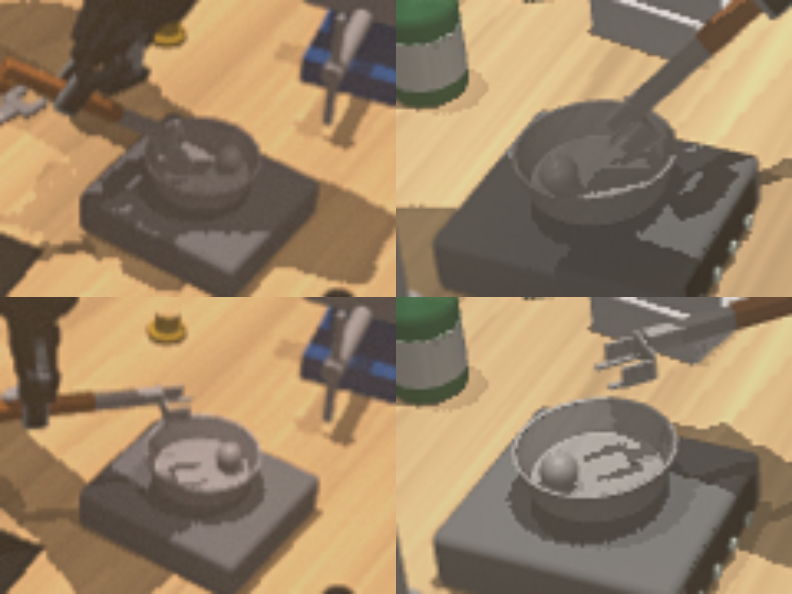

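The first ball rests in the pan at its far side, (230,458) and (558,470). Now ball1.

```bash
python3 - <<'E'
from h import *
y=.0194
mv(tray(-.026,y),.09,A0,0,.14); mv(tray(-.026,y),.06,A0,0,.14); st()
x,Oz=scoop_in(y,.0165)
im,_=shot('scene'); marks('scene',['ball1_center'],k=2)
lift(x,y,Oz)
P=[*tray(.01,y),.13]
cv2.imwrite('pics/c6.png',np.hstack([check('scene','',P),check('side','',P)]))
marks('scene',['ball1_center'],k=3);marks('side',['ball1_center'],k=3)
E
```

```text
35.0 [0.4985 0.0325 0.065 ] [ 0.5 -1.3 -0.8] 0.0121
35.6 [0.4989 0.0319 0.0272] [ 0.1  0.8 -1.7] 0.012
36.3 [0.4986 0.0322 0.0159] [-0.3  0.4  2.8] 0.012
floor contact True 0.010935104923285036
slide stop False
37.6 [0.5406 0.0232 0.0168] [0.3 0.5 0.6] 0.0122
pocket x 0.016844542357397074
scene ball1_center [(0.42, [0.663, -0.0002, 0.0231])]
37.9 [0.5389 0.0239 0.0147] [ 0.3 -1.  -1. ] 0.012
39.3 [0.541  0.0233 0.1041] [ 0.1 -0.3 -2.1] 0.0127
scene ball1_center [(0.37, [0.6568, -0.0022, 0.1362])]
side ball1_center [(0.54, [0.6394, -0.0172, 0.0025]), (0.46, [0.6624, -0.0037, 0.1427])]
```

View pics/c6.png

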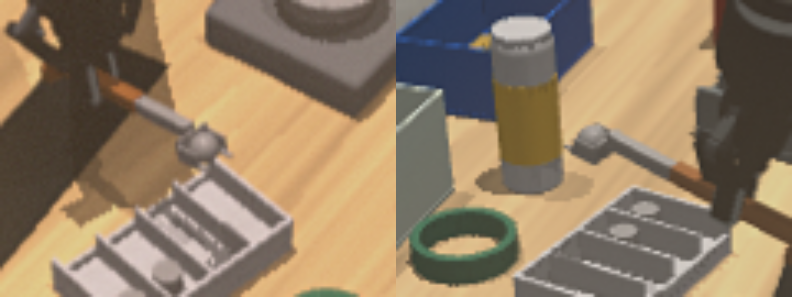

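Ball1 is seated too, at (202,147) and (593,137). I'll tip it into the pan.

```bash
python3 - <<'E'
from h import *
dump(.025); B=PAN-.025*DP
mv(B,.12,YP,-20,.12); mv(B,.13,YP,0,.12)
P=[*PAN,.08]
cs=[check('scene','',P),check('side','',P)]
y=np.radians(95.55); h=np.array([.4755,-.0126])
env.reach([*h,.10],q(y)); env.movel([*h,.025],.1)
print(env.movel([*h,.006],.02,stop_force=5)); s=st()
env.grip(.04); env.dwell(.2); env.movel([*s['tcp_pos'][:2],.15],.15)
env.reach([.50,-.05,.25],q(0,0,0)); st()
i,_=shot('wrist'); marks('wrist',['pocket','heel'],k=2)
a,_=shot('scene')
cv2.imwrite('pics/c7.png',np.vstack([np.hstack(cs),np.hstack([cv2.resize(i,(396,297)),cv2.resize(a,(396,297))])]))
E
```

```text
41.7 [0.4885 0.178  0.0697] [-0.9 -0.2 -1.7] 0.012
43.9 [0.5026 0.1927 0.1523] [-0.2 -0.6 -1.5] 0.0122
True
47.5 [ 0.4754 -0.0126  0.0086] [-0.3  0.1  5.7] 0.0123
50.4 [ 0.4996 -0.0499  0.2494] [-0.8 -0.2  0.4] 0.0401
wrist pocket [(0.67, [0.4598, 0.1144, 0.0089]), (0.6, [0.4841, -0.0674, 0.0074])]
wrist heel [(0.96, [0.4802, -0.072, 0.0037])]
```

View pics/c7.png

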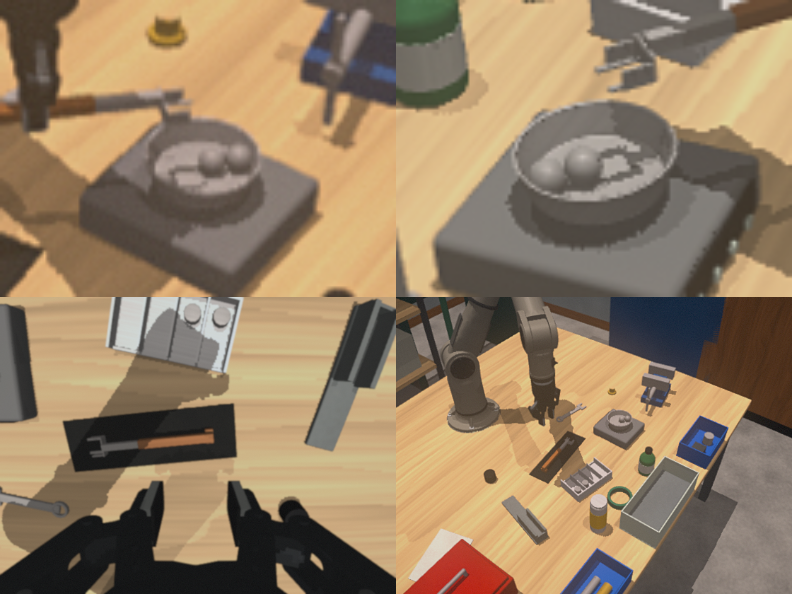

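Both balls are in the pan, at (213,160) and (240,155). The spoon lies flat on the mat at (155,440), both rollers are still in their lanes, and nothing else has moved.

```bash
python3 -c "
from h import *
print(env.job_done())"
```

```text
the job is handed in; nothing more can be done
None
```

I scooped both balls into the scale's pan with the spoon, laid the spoon back flat and right way up on the mat, left the rollers in their lanes, and handed the job in at about 50 s of the 72 s allowed.

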